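# Shim the rocking banding wheel

### The arm

A 7-joint arm with a two-finger parallel gripper is mounted at the origin on the work surface. World frame = base frame: x ahead of the robot, y to its left, z up, the work surface at z = 0. Lengths are in m, angles in rad, forces in N, time in s.
With the tool pointing down it reaches from about 0.425 to 0.925 m from the base axis. Payload 6.8 kg.
Tool frame: the origin (TCP) lies at the very end of the fingers, on their centre line; the grasp point (between the pads) lies 19 mm behind it; z points along the fingers, y is the line along which they close (so a half turn about z gives the same grasp; the last joint's range is limited). The gripper opens to 85 mm and grips with 20 to 120 N. Pads are 22 mm wide; open, the fingers measure 114 mm over their backs; the gripper's body (76 mm by 85 mm) begins 54 mm behind the grasp point. The pads swing forward as they close: fully open they stand 13 mm farther back than shut.
Start: joints at [-1.249, 0.477, 0.022, 1.555, -0.011, 1.109, -0.083], TCP at [0.281, 0.614, 0.231] pointing down, gripper open.
Joint ranges: [-2.96, 2.96], [-0.34, 2.1], [-1.41, 1.46], [0.24, 2.44], [-1.37, 4.51], [0.17, 1.92], [-2.96, 2.96]. Speed limits (rad/s): [2.39, 2.39, 3.14, 3.14, 3.14, 3.14, 3.14].

### API

Orientations are given as a unit quaternion [w, x, y, z].
In Python, from station import get_obs, read_camera, hand_in gives the robot as it stands.
- The arm moves only by the tool arm_command, never from a script. Its argument "commands" is one flat list of numbers, 7 for each row, row after row: the shift along the tool's x, y, z in m, then the turn, a rotation vector about the tool's x, y, z in degrees, then the opening, from 0 (shut) to 1 (fully open). In form: [tx, ty, tz, rx, ry, rz, fingers, tx, ty, tz, rx, ry, rz, fingers, ...]. A call has 1 to 8 rows; each row is the pose to reach, as a shift and turn from the pose commanded when the call began, along the tool's axes at that moment; what a row does not reach only later rows make up. A row lasts 1/10 s, in which the tool goes at most 50 mm and 8.59 degrees, less where a joint would pass 70% of its speed; a pose out of reach is approached as far as the arm can. A call with a gripper value outside its range is refused whole. The fingers move at their own pace and stop on an object; "force" is the grip in N (left out, the last holds). Time passes only in rows, so rows that repeat a pose let the fingers close. It gives the time, the measured TCP pose, the force, the opening and the grip force at its end, in the units of the state.
- get_obs(): the state, without advancing time (a new reading comes with each control period).
- read_camera(name): name is "scene" or "top"; returns a dict with "img" (384x512x3 uint8, red, green, blue), "camera_matrix" (3x3 intrinsics, pixels), "pose" (4x4, takes a point from camera to world coordinates). Camera axes: x right, y down, z forward; pixel columns grow to the right and rows downward; lengths in m; the calibration is good to about 2 mm. A picture is of the moment at which its call begins. There is no depth.
- hand_in(): hands the job in; it is judged then, once.
The state is a dict: "t": time; "q": joint angles; "joint_vel": joint speeds; "joint_torque": joint torques, N m; "eef_pos": TCP position; "tool_rot": TCP orientation; "contact_force": force on the tool from outside, world axes, zero at the start; "torque": the same for the moment, N m; "gripper_width": opening from 0.0 (shut) to 1.0 (fully open); "grasp_force": force on a finger pad.
Only numpy, scipy, OpenCV 4.12 (cv2) and the standard library are available. Lean on these libraries where they do the work, as an engineer would, in place of code of your own. Each camera call takes 0.05 s, during which the arm holds its last target. There are 200 camera calls.

### The job

The potter's banding wheel rocks because its orange foot is short and hangs clear of the bench. With the fingertips push the wooden wedge along the bench, thin end first, under the orange foot until it is snug and the wheel stands level without rocking, then press down firmly on the wheel head's rim above that foot to check that it is steady, and draw back. Nothing is to be picked up; leave the wheel where it stands and do not disturb the jar, the brush or the wooden rib.

Things in the scene. Friction and masses are not known exactly. Their poses are not given: they have to be found in the camera images.
- wheel: banding wheel, loose, 1.6 kg: a blue-grey cross, each arm 26 mm wide with a ball foot under its end, 125 mm from the centre; above it an aluminium head, radius 90, top 84 mm up, that does not turn; on that a clay disc, radius 46, 20 high, centre 10 mm off to +x. Origin on the bench under the centre, z up, arms along x and y. The -x foot is orange and short; the three black ones carry it level
- short_foot (a point): lowest point of the orange foot (ball of radius 12 mm), 10 mm above the bench, 125 mm from the wheel's centre along the wheel's -x. The arm and stem over it reach 46 mm above the bench. The bench outside it is free. Before shimming, about 3 N down on the rim above this foot rock the wheel onto it
- press_spot (a point): place on the flat top of the head (84 mm above the bench) where it is to be pressed: towards the short foot, 70 mm from the wheel's centre, midway between the clay disc and the rim's edge; anywhere within about 20 mm of it will do
- wedge: light wooden wedge, loose, 70 g, flat on the bench: 90 long, 48 wide, 2 mm thick at the thin end (+x), rising evenly to 18 at the heel (-x). Origin: centre of its underside, z up. The thin end starts 25 to 60 mm short of the orange foot, roughly aimed at it. It meets the foot when about 41 mm of it are in; within the next 5 mm the push climbs from 1 N to about 10 N; further it jacks up the wheel
- wedge_heel (a point): centre of the wedge's heel face, upright and flat, 48 mm wide and 18 mm high, facing the wedge's -x; the point lies 9 mm above the bench. Push here. The wedge stays put under load when left
- jar_mid (a point): bystander: closed glaze jar, radius 30 mm, 75 mm high; point at its centre
- brush_mid (a point): bystander: brush 170 mm long lying on the bench; point near the middle of its length
- rib_mid (a point): bystander: flat wooden rib 100 x 45 x 10 mm lying on the bench; point at its centre
Not all that is in view belongs to the job. What is meant by the wedge is not green or grey, and is the larger of those in its own colour.

How it is judged:
On the way, in this order (a step that is already met when the one before it is completed fails the run):
1. the wedge is pushed snug under the orange foot, the wheel level (contact force between wedge and wheel above 0.3 N and angle between wheel's own z axis and vertical below 0.01 rad and y of short_foot in the frame of wedge between -0.02 and 0.02 m and x of short_foot in the frame of wedge between -0.04 and 0.035 m and angle between wedge's own z axis and vertical below 0.05 rad and height (world z) of wedge below 0.004 m), for 0.2 s.
2. the fingertips press down on the rim above that foot and the wheel does not rock (all of step 1 and contact force between the fingers and wheel above 3 N and horizontal distance between the grasp point and press_spot below 0.04 m and height (world z) of the grasp point above 0.08 m), for 0.1 s.
At the end, for the whole second after the job is handed in: the wedge lies flat on the bench and bears on the orange foot (more than 0.3 N), the foot within 20 mm of the wedge's centre line; the wheel is level within 0.010 rad, at rest and within 20 mm of where it stood; the bystanders lie within 20 mm of where they lay (all of step 1 and distance of each of wheel, jar_mid, brush_mid, rib_mid from where it was at the start of the episode below 0.02 m and linear speed of each of wheel, wedge below 0.01 m/s); the robot touches nothing.
It fails at once if the wedge is lifted off the bench (height (world z) of wedge above 0.01 m).
It fails at once if the wheel is lifted, tipped or dragged away (angle between wheel's own z axis and vertical above 0.15 rad or height (world z) of wheel above 0.02 m or distance of wheel from where it was at the start of the episode above 0.03 m).
It fails at once if a bystander is knocked or carried away (distance of any of jar_mid, brush_mid, rib_mid from where it was at the start of the episode above 0.03 m).
It also fails if it takes over 51 s, if anything falls off the work surface, if the arm or the gripper's body presses on something with over 40 N, if the wrist force passes 120 N, or if a joint passes its speed limit or range.

## Working session

There is one attempt and no reset: what is moved stays moved. The work goes in short steps, Python scripts to look and compute and a tool call to move; the robot and the scene stay as the last step left them, time stands still between calls to the robot, and variables do not carry over. Pictures are saved under pics/ and viewed, at most 10 in all, crops included, and the job is handed in when it is done.

Besides the shell and the picture viewer there is one more tool, called after "Call:" as a command line: name --argument value ..., lists and objects as JSON in quotes. arm_command: Moves the arm, as the interface text tells. Its arguments: {"type":"object","properties":{"commands":{"type":"array","items":{"type":"number"}},"force":{"type":"number"}},"required":["commands"]}

```bash
mkdir -p pics
cat > h.py <<'E'
import cv2,numpy as np
from station import get_obs,read_camera,hand_in
from scipy.spatial.transform import Rotation as R
def shot(n,f):
    c=read_camera(n); cv2.imwrite('pics/'+f,c['img'][:,:,::-1]); return c
def px2w(c,u,v,z=0):
    K=np.array(c['camera_matrix']);P=np.array(c['pose'])
    d=P[:3,:3]@np.linalg.solve(K,[u,v,1.]);o=P[:3,3]
    return o+d*(z-o[2])/d[2]
def w2px(c,p):
    K=np.array(c['camera_matrix']);P=np.array(c['pose'])
    q=K@(P[:3,:3].T@(np.array(p)-P[:3,3]));return q[:2]/q[2]
E
python3 - <<'E'
from h import *
for n in('top','scene'):
    c=shot(n,n+'1.png');np.savez(n+'.npz',**{k:np.array(c[k]) for k in('img','camera_matrix','pose')});print(np.round(c['pose'],3).tolist())
o=get_obs();print(o['t'],o['eef_pos'],o['tool_rot'],o['contact_force'])
E
```

```text
[[-0.102, -0.969, 0.223, 0.378], [-0.995, 0.1, -0.019, 0.015], [-0.004, -0.224, -0.975, 0.893], [0.0, 0.0, 0.0, 1.0]]
[[0.268, 0.797, -0.541, 1.026], [0.963, -0.218, 0.157, -0.138], [0.007, -0.563, -0.826, 0.832], [0.0, 0.0, 0.0, 1.0]]
0.1 [0.28103083 0.61312179 0.23040976] [-1.28360960e-04  2.13223618e-01  9.77003061e-01 -8.31426285e-04] [ 0.52335666 -0.64759523  0.55609231]
```

View pics/top1.png

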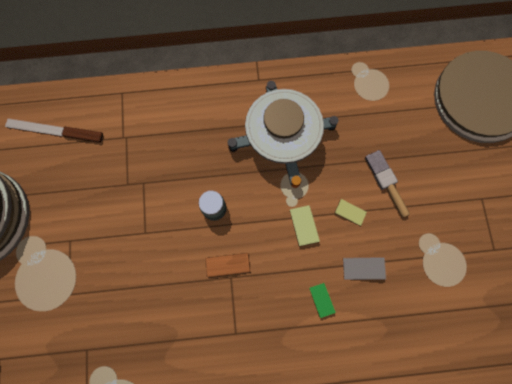

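View pics/scene1.png

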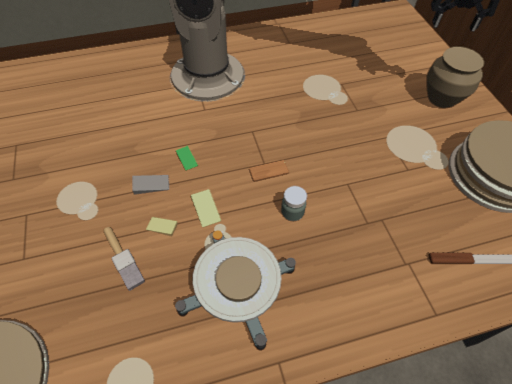

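The top view shows the wheel at (285,125) and its orange foot at (296,181). The jar is at (212,205), the brush at (388,185) and the rib at (228,265).

Wedge candidates are the large yellow piece (305,226), small yellow (351,212), green (322,301) and grey (365,268). The brown piece at (228,265) is the rib. By the description I choose the large yellow one at (305,226), which in the scene view is at (206,208).

Run:
```python
from h import *
T=dict(np.load('top.npz'));S=dict(np.load('scene.npz'))
def seg(c,lo,hi,near,r):
    h=cv2.cvtColor(c['img'],cv2.COLOR_RGB2HSV);m=cv2.inRange(h,lo,hi)
    k=np.zeros_like(m);cv2.circle(k,near,r,255,-1);m&=k
    cs,_=cv2.findContours(m,cv2.RETR_EXTERNAL,cv2.CHAIN_APPROX_NONE);return max(cs,key=cv2.contourArea)
for n,c,w,f in(('top',T,(305,226),(296,181)),('scene',S,(206,208),(218,236))):
    print(n,c['img'][w[1],w[0]],c['img'][f[1],f[0]])
    q=seg(c,(24,80,80),(45,255,255),w,32);b=cv2.boxPoints(cv2.minAreaRect(q))
    a=cv2.approxPolyDP(q,3,True)[:,0]
    for p in a: print(' w',p,px2w(c,*p,0.0)[:2].round(3),px2w(c,*p,.018)[:2].round(3))
    q=seg(c,(5,190,150),(18,255,255),f,10);m=q[:,0].mean(0);print(' foot',m,cv2.contourArea(q),px2w(c,*m,.022).round(3))
    # wheel head
    h=(285,125) if n=='top' else (238,278)
    q=seg(c,(0,0,150),(180,70,255),h,58);e=cv2.fitEllipse(cv2.convexHull(q));print(' head',e,px2w(c,*e[0],.084).round(3))
for nm,t,s,z in(('jar',(212,201),(294,194),.075),('rib',(228,265),(269,171),.01),('brush',(388,185),(124,256),.01),('small',(351,212),(161,226),.01)):
    print(nm,px2w(T,*t,z)[:2].round(3),px2w(S,*s,z)[:2].round(3))
a=cv2.resize(T['img'][150:260,245:375],None,fx=3,fy=3,interpolation=3)
b=cv2.resize(S['img'][170:290,140:270],None,fx=3,fy=3,interpolation=3)
im=np.zeros((360,790,3),np.uint8);im[:330,:390]=a;im[:,395:785]=b
cv2.imwrite('pics/crop.png',im[:,:,::-1])
```

```text
top [170 173 119] [169 109  39]
 w [308 206] [ 0.548 -0.125] [ 0.544 -0.122]
 w [296 208] [ 0.546 -0.096] [ 0.542 -0.094]
 w [305 210] [ 0.539 -0.117] [ 0.536 -0.114]
 w [301 216] [ 0.525 -0.105] [ 0.522 -0.103]
 w [297 213] [ 0.534 -0.097] [ 0.53  -0.095]
 w [298 224] [ 0.507 -0.096] [ 0.504 -0.094]
 w [305 226] [ 0.501 -0.112] [ 0.498 -0.109]
 w [306 233] [ 0.484 -0.112] [ 0.482 -0.109]
 w [301 235] [ 0.48 -0.1 ] [ 0.478 -0.097]
 w [301 227] [ 0.499 -0.102] [ 0.497 -0.1  ]
 w [300 238] [ 0.473 -0.096] [ 0.472 -0.094]
 w [295 228] [ 0.498 -0.088] [ 0.496 -0.086]
 w [297 238] [ 0.474 -0.089] [ 0.472 -0.087]
 w [305 235] [ 0.479 -0.109] [ 0.477 -0.107]
 w [307 239] [ 0.469 -0.112] [ 0.468 -0.11 ]
 w [299 245] [ 0.457 -0.092] [ 0.456 -0.09 ]
 w [318 241] [ 0.462 -0.138] [ 0.46  -0.134]
 foot [296. 180.] 34.0 [ 0.609 -0.102  0.022]
 head ((283.9761962890625, 124.64387512207031), (72.13338470458984, 77.61431884765625), 96.86097717285156) [ 0.726 -0.083  0.084]
scene [189 193 144] [187 134  63]
 w [204 226] [ 0.548 -0.122] [ 0.558 -0.123]Traceback (most recent call last):
  File "<stdin>", line 12, in <module>
  File "<stdin>", line 6, in seg
ValueError: max() iterable argument is empty
```

Run:
```python
from h import *
T=dict(np.load('top.npz'));S=dict(np.load('scene.npz'))
def seg(c,lo,hi,near,r):
    h=cv2.cvtColor(c['img'],cv2.COLOR_RGB2HSV);m=cv2.inRange(h,lo,hi)
    k=np.zeros_like(m);cv2.circle(k,near,r,255,-1);m&=k
    cs,_=cv2.findContours(m,cv2.RETR_EXTERNAL,cv2.CHAIN_APPROX_NONE);return max(cs,key=cv2.contourArea)
for n,c,w,f in(('top',T,(305,226),(296,181)),('scene',S,(206,208),(218,236))):
    q=seg(c,(22,45,90),(48,255,255),w,28)
    for p in cv2.boxPoints(cv2.minAreaRect(q)): print(' w',p.round(1),px2w(c,*p,0.0)[:2].round(3),px2w(c,*p,.018)[:2].round(3))
    q=seg(c,(5,150,120),(20,255,255),f,7);m=q[:,0].mean(0);print(' foot',m,cv2.contourArea(q),px2w(c,*m,.022).round(3))
    h=(285,125) if n=='top' else (238,278)
    q=seg(c,(0,0,150),(180,70,255),h,50);e=cv2.fitEllipse(cv2.convexHull(q));print(' head',np.round(e[0],1),px2w(c,*e[0],.084).round(3))
for nm,t,s,z in(('jar',(212,201),(294,194),.075),('rib',(228,265),(269,171),.01),('brush',(388,185),(124,256),.01),('small',(351,212),(161,226),.01)):
    print(nm,px2w(T,*t,z)[:2].round(3),px2w(S,*s,z)[:2].round(3))
a=cv2.resize(T['img'][150:260,245:375],None,fx=3,fy=3,interpolation=2)
b=cv2.resize(S['img'][170:290,140:270],None,fx=3,fy=3,interpolation=2)
im=np.zeros((360,790,3),np.uint8);im[:330,:390]=a;im[:,395:785]=b
cv2.imwrite('pics/crop.png',im[:,:,::-1])
```

```text
w [289.6 209.4] [ 0.544 -0.08 ] [ 0.541 -0.078]
 w [309.8 204.3] [ 0.551 -0.13 ] [ 0.548 -0.127]
 w [319.1 241.2] [ 0.461 -0.14 ] [ 0.46  -0.137]
 w [298.8 246.3] [ 0.454 -0.091] [ 0.453 -0.089]
 foot [295.95833333 180.04166667] 54.0 [ 0.609 -0.102  0.022]
 head [284.  124.6] [ 0.726 -0.083  0.084]
 w [190.1 194.7] [ 0.448 -0.139] [ 0.461 -0.139]
 w [209.  187.8] [ 0.439 -0.087] [ 0.452 -0.088]
 w [220.9 220.3] [ 0.543 -0.079] [ 0.554 -0.08 ]
 w [202.  227.2] [ 0.55  -0.128] [ 0.56  -0.128]
 foot [217.17391304 234.7826087 ] 50.5 [ 0.592 -0.098  0.022]
 head [236.2 277. ] [ 0.729 -0.085  0.084]
jar [0.566 0.096] [0.563 0.097]
rib [0.428 0.077] [0.435 0.077]
brush [ 0.577 -0.321] [ 0.582 -0.315]
small [ 0.521 -0.223] [ 0.526 -0.223]
```

View pics/crop.png

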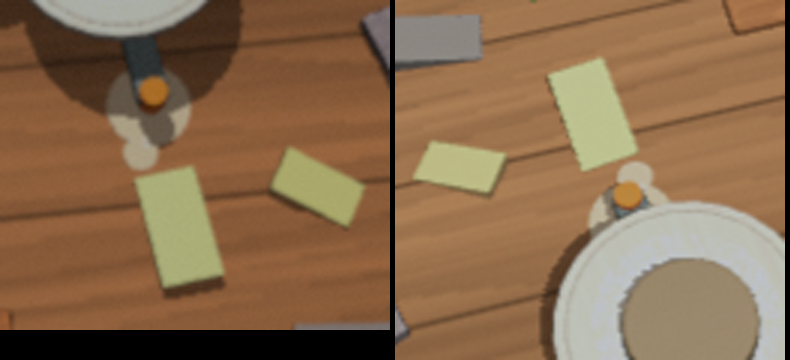

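The crop confirms the large yellow wedge, with its thick heel towards the robot and its thin end aimed at the foot. From both views:
- **Orange foot:** (0.604, -0.099).
- **Wheel centre:** (0.7275, -0.084), 124 mm from the foot, which matches the 125 mm given.
- **Wedge:** thin end (0.547, -0.104), heel (0.4565, -0.113), length 90 mm, yaw 5.7°.

Its axis meets the foot within 1 mm, so a straight push will do.

```bash
cat >> h.py <<'E'
def rel(p,yaw,o=None,q=None):
    """shift / turn (deg) in tool axes from pose o,q to world p, tool down with tool x at yaw (deg)"""
    s=get_obs(); o=s['eef_pos'] if o is None else o; q=s['tool_rot'] if q is None else q
    r=R.from_quat(np.roll(q,-1)); g=R.from_euler('z',yaw,degrees=True)*R.from_euler('x',180,degrees=True)
    return (r.inv().apply(np.array(p)-o)*1000).round(1),np.degrees((r.inv()*g).as_rotvec()).round(2)
E
python3 - <<'E'
from h import *
print(rel([.5,.3,.22],170));print(rel([.5,.3,.22],185.7));print(rel([.425,-.116,.12],185.7))
o=get_obs();r=R.from_quat(np.roll(o['tool_rot'],-1));print(r.as_matrix().round(3))
E
```

```text
(array([-329.5, -193.4,   10.8]), array([-1.000e-01, -1.000e-02, -1.462e+01]))
(array([-329.5, -193.4,   10.8]), array([-1.000e-01, -2.000e-02, -3.032e+01]))
(array([-434.6, -602.7,  111.5]), array([-1.000e-01, -2.000e-02, -3.032e+01]))
[[-0.909  0.417 -0.001]
 [ 0.417  0.909 -0.002]
 [-0.    -0.002 -1.   ]]
```

Call:
arm_command --commands '[-0.33,-0.193,0.01,0,0,-30.3,0,-0.33,-0.193,0.01,0,0,-30.3,0,-0.33,-0.193,0.01,0,0,-30.3,0,-0.33,-0.193,0.01,0,0,-30.3,0,-0.33,-0.193,0.01,0,0,-30.3,0,-0.33,-0.193,0.01,0,0,-30.3,0,-0.33,-0.193,0.01,0,0,-30.3,0,-0.33,-0.193,0.01,0,0,-30.3,0]'

```text
t: 0.9
eef_pos: [0.5029, 0.2962, 0.221]
tool_rot: [0.0, -0.047, 0.999, -0.001]
contact_force: [0.4, -0.0, 0.3]
gripper_width: -0.001
grasp_force: 0.0
```

Run:
```python
from h import *
print(rel([.43,-.116,.12],185.7));print(get_obs()['q'])
```

```text
(array([ 111.5, -403.3,  101.7]), array([-0.1 ,  0.  , -0.27]))
[-0.66083112  0.33761297  0.02617218  1.79225868 -0.00836402  1.01276227
  1.03383694]
```

Call:
arm_command --commands '[0.11,-0.4,0.1,0,0,0,0,0.11,-0.4,0.1,0,0,0,0,0.11,-0.4,0.1,0,0,0,0,0.11,-0.4,0.1,0,0,0,0,0.11,-0.4,0.1,0,0,0,0,0.11,-0.4,0.1,0,0,0,0,0.11,-0.4,0.1,0,0,0,0,0.11,-0.4,0.1,0,0,0,0]'

```text
t: 1.7
eef_pos: [0.4345, -0.0843, 0.1272]
tool_rot: [0.0, -0.05, 0.999, 0.0]
contact_force: [1.1, 0.3, 0.2]
gripper_width: -0.005
grasp_force: 0.0
```

Run:
```python
from h import *
c=shot('top','top2.png')
cv2.imwrite('pics/c2.png',cv2.resize(c['img'][150:300,220:400],None,fx=3,fy=3,interpolation=2)[:,:,::-1])
print(get_obs()['eef_pos'],rel([.43,-.116,.12],185.7),rel([.43,-.116,.006],185.7))
```

```text
[ 0.43116496 -0.09251291  0.12569799] (array([  3.2, -23.3,   5.8]), array([-0.18, -0.22, -0.55])) (array([  2.8, -22.9, 119.8]), array([-0.18, -0.22, -0.55]))
```

View pics/c2.png

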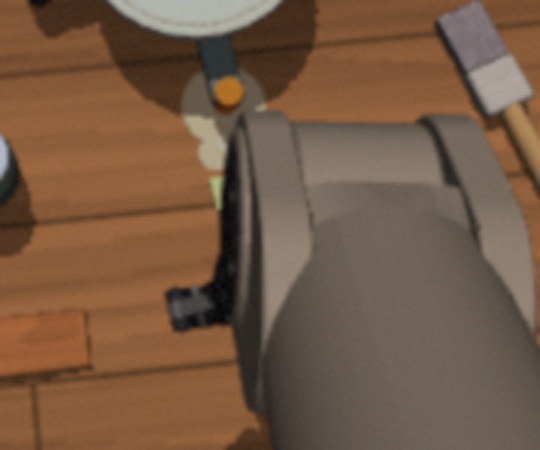

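The top view shows the arm covering the wedge, while the jar, brush and foot are undisturbed. I'll let it settle and use the scene camera from here.

Call:
arm_command --commands '[0,0,0,0,0,0,0,0,0,0,0,0,0,0]'

```text
t: 1.95
eef_pos: [0.4353, -0.0823, 0.1275]
tool_rot: [-0.0, -0.049, 0.999, 0.0]
contact_force: [0.2, 0.8, -0.5]
gripper_width: 0.0
grasp_force: 0.0
```

Run:
```python
from h import *
print(get_obs()['eef_pos'],rel([.43,-.116,.006],185.7),get_obs()['contact_force'])
```

```text
[ 0.43531481 -0.08234651  0.12749643] (array([  8.6, -33. , 121.5]), array([ 0.02, -0.01, -0.05])) [ 0.16442438  0.78180362 -0.50377825]
```

Call:
arm_command --commands '[0.008,-0.033,0.04,0,0,0,0,0.008,-0.033,0.08,0,0,0,0,0.008,-0.033,0.11,0,0,0,0,0.008,-0.033,0.121,0,0,0,0,0.008,-0.033,0.121,0,0,0,0,0.008,-0.033,0.121,0,0,0,0]'

```text
t: 2.55
eef_pos: [0.4317, -0.1155, 0.0074]
tool_rot: [0.001, -0.05, 0.999, 0.0]
contact_force: [0.6, 0.5, -0.1]
gripper_width: -0.001
grasp_force: 0.0
```

Run:
```python
from h import *
c=shot('scene','s2.png')
cv2.imwrite('pics/sc2.png',cv2.resize(c['img'][130:270,130:290],None,fx=3.5,fy=3.5,interpolation=2)[:,:,::-1])
o=get_obs();print(o['eef_pos'],rel([.546,-.1045,.006],185.7),o['contact_force'])
```

```text
[ 0.43194755 -0.11576822  0.00780995] (array([-114.6,   -0.2,    2.1]), array([-0.01,  0.14,  0.04])) [-0.28572173  0.05352588  0.34761318]
```

View pics/sc2.png

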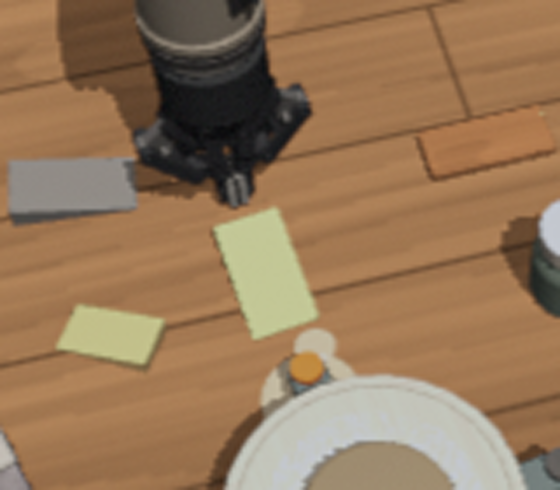

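The scene view shows the shut fingers at crop (235,190), centred on the wedge axis behind the heel at (247,222). Now I push slowly.

Call:
arm_command --commands '[-0.01,0,0,0,0,0,0,-0.016,0,0,0,0,0,0,-0.022,0,0,0,0,0,0,-0.028,0,0,0,0,0,0,-0.034,0,0,0,0,0,0,-0.04,0,0,0,0,0,0,-0.046,0,0,0,0,0,0,-0.05,0,0,0,0,0,0]'

```text
t: 3.4
eef_pos: [0.481, -0.1112, 0.0065]
tool_rot: [0.0, -0.05, 0.999, -0.0]
contact_force: [-0.0, 0.4, 0.6]
gripper_width: 0.006
grasp_force: 0.3
```

```bash
cat > w.py <<'E'
from h import *
import sys
c=shot('scene',sys.argv[1])
h=cv2.cvtColor(c['img'],cv2.COLOR_RGB2HSV);m=cv2.inRange(h,(22,45,90),(48,255,255));m[:,:182]=0;m[:140]=0;m[270:]=0
cs,_=cv2.findContours(m,cv2.RETR_EXTERNAL,cv2.CHAIN_APPROX_NONE);q=max(cs,key=cv2.contourArea)
for p in cv2.boxPoints(cv2.minAreaRect(q)): print(p.round(1),px2w(c,*p,0.0)[:2].round(3),px2w(c,*p,.018)[:2].round(3))
o=get_obs();print(o['eef_pos'],o['contact_force'],rel([.604,-.099,o['eef_pos'][2]],185.7))
cv2.imwrite('pics/z'+sys.argv[1],cv2.resize(c['img'][150:330,130:310],None,fx=3,fy=3,interpolation=2)[:,:,::-1])
E
python3 w.py a.png
```

```text
[192.8 205.4] [ 0.482 -0.138] [ 0.494 -0.138]
[212.3 197.8] [ 0.472 -0.085] [ 0.484 -0.086]
[226.  232.6] [ 0.58  -0.075] [ 0.59  -0.076]
[206.4 240.2] [ 0.588 -0.125] [ 0.597 -0.125]
[ 0.48174112 -0.11112928  0.00658314] [ 0.00573368 -0.10892055  0.86863232] (array([-1.229e+02, -1.000e-01,  1.000e-01]), array([-0.01,  0.06, -0.01]))
```

The wedge has moved 33 mm, straight and on line. About 63 mm remain until snug.

Call:
arm_command --commands '[-0.006,0,0,0,0,0,0,-0.012,0,0,0,0,0,0,-0.018,0,0,0,0,0,0,-0.024,0,0,0,0,0,0,-0.03,0,0,0,0,0,0,-0.036,0,0,0,0,0,0,-0.042,0,0,0,0,0,0,-0.046,0,0,0,0,0,0]'

```text
t: 4.25
eef_pos: [0.5269, -0.1067, 0.0066]
tool_rot: [0.0, -0.05, 0.999, -0.0]
contact_force: [-0.5, -0.9, 0.4]
gripper_width: -0.001
grasp_force: 0.2
```

```bash
python3 w.py b.png
```

```text
[199.2 219.4] [ 0.526 -0.13 ] [ 0.537 -0.13 ]
[220.9 212.5] [ 0.521 -0.074] [ 0.532 -0.075]
[228.7 237.2] [ 0.594 -0.071] [ 0.603 -0.073]
[207. 244.] [ 0.598 -0.125] [ 0.607 -0.126]
[ 0.52746035 -0.10654872  0.00663098] [ 0.73519551 -0.43578909  0.89654826] (array([-76.9,  -0.1,   0.1]), array([-0.01,  0.06, -0.  ]))
```

View pics/zb.png

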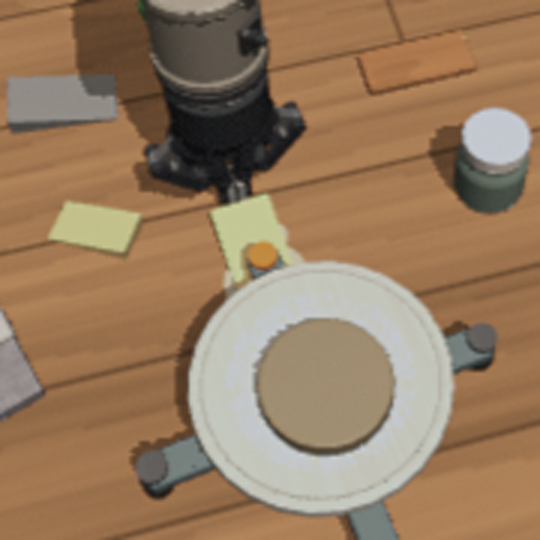

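The wedge is half under the foot at crop (262,255) and well aligned. About 19 mm remain, so I creep from here.

Call:
arm_command --commands '[-0.004,0,0,0,0,0,0,-0.008,0,0,0,0,0,0,-0.012,0,0,0,0,0,0,-0.015,0,0,0,0,0,0,-0.017,0,0,0,0,0,0,-0.017,0,0,0,0,0,0]'

```text
t: 4.9
eef_pos: [0.5435, -0.105, 0.0066]
tool_rot: [0.0, -0.05, 0.999, -0.0]
contact_force: [0.9, -0.1, 0.3]
gripper_width: 0.001
grasp_force: 0.0
```

Call:
arm_command --commands '[-0.001,0,0,0,0,0,0,-0.002,0,0,0,0,0,0,-0.002,0,0,0,0,0,0,-0.002,0,0,0,0,0,0]'

```text
t: 5.3
eef_pos: [0.5447, -0.1049, 0.0065]
tool_rot: [-0.0, -0.049, 0.999, 0.0]
contact_force: [-0.8, -1.8, 0.8]
gripper_width: -0.002
grasp_force: 0.6
```

Call:
arm_command --commands '[-0.001,0,0,0,0,0,0,-0.0015,0,0,0,0,0,0,-0.0015,0,0,0,0,0,0]'

```text
t: 5.6
eef_pos: [0.5457, -0.1048, 0.0064]
tool_rot: [-0.001, -0.049, 0.999, 0.0]
contact_force: [-4.8, -0.1, 2.8]
gripper_width: 0.0
grasp_force: 2.0
```

Call:
arm_command --commands '[-0.001,0,0,0,0,0,0,-0.0015,0,0,0,0,0,0,-0.0015,0,0,0,0,0,0]'

```text
t: 5.9
eef_pos: [0.5467, -0.1048, 0.0064]
tool_rot: [-0.001, -0.049, 0.999, 0.0]
contact_force: [-5.9, 0.0, 4.7]
gripper_width: 0.002
grasp_force: 3.1
```

```bash
python3 w.py c.png
```

```text
[200.8 226.4] [ 0.547 -0.13 ] [ 0.557 -0.13 ]
[222.1 219.3] [ 0.541 -0.076] [ 0.552 -0.077]
[228. 237.] [ 0.593 -0.073] [ 0.602 -0.074]
[206.7 244.1] [ 0.598 -0.126] [ 0.607 -0.126]
[ 0.54668929 -0.10479974  0.00635047] [-5.92248602e+00  4.07543770e-03  4.56511841e+00] (array([-57.6,   0.1,  -0.1]), array([ 0.02, -0.14, -0.05]))
```

View pics/zc.png

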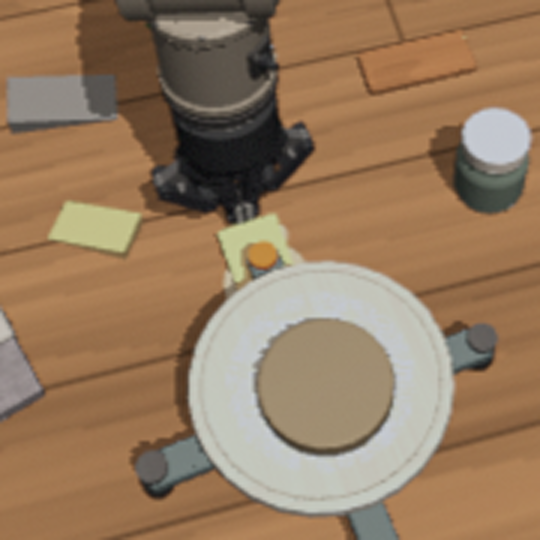

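The push force is 5.9 N and the view shows the wedge square under the foot. I nudge once more, then draw back and rise.

Call:
arm_command --commands '[-0.001,0,0,0,0,0,0,-0.0015,0,0,0,0,0,0,-0.0015,0,0,0,0,0,0,-0.0015,0,0,0,0,0,0]'

```text
t: 6.35
eef_pos: [0.5473, -0.1047, 0.0062]
tool_rot: [-0.002, -0.049, 0.999, 0.0]
contact_force: [-7.9, -0.1, 5.6]
gripper_width: -0.002
grasp_force: 4.0
```

Call:
arm_command --commands '[0.005,0,0,0,0,0,0,0.015,0,0,0,0,0,0,0.025,0,0,0,0,0,0,0.025,0,-0.04,0,0,0,0,0.025,0,-0.085,0,0,0,0,0.025,0,-0.13,0,0,0,0,0.025,0,-0.13,0,0,0,0]'

```text
t: 7.05
eef_pos: [0.5283, -0.1077, 0.1424]
tool_rot: [0.006, -0.049, 0.999, -0.001]
contact_force: [-0.0, -1.1, -0.4]
gripper_width: 0.003
grasp_force: 0.0
```

Run:
```python
from h import *
o=get_obs();print(o['eef_pos'],o['contact_force'])
ctr=np.array([.7275,-.084]);f=np.array([.604,-.099]);d=(f-ctr)/np.linalg.norm(f-ctr);p=ctr+.07*d;print(p,rel([*p,.11],185.7))
```

```text
[ 0.52825287 -0.10773176  0.14240721] [-0.01665449 -1.09228105 -0.43212941]
[ 0.65801067 -0.09244   ] (array([-130.3,    2.5,   33.9]), array([-0.09,  0.64, -0.06]))
```

Call:
arm_command --commands '[-0.04,0,0,0,0,0,0,-0.08,0,0,0,0,0,0,-0.12,0.002,0,0,0,0,0,-0.132,0.002,0.015,0,0,0,0,-0.132,0.002,0.025,0,0,0,0,-0.132,0.002,0.025,0,0,0,0]'

```text
t: 7.65
eef_pos: [0.6532, -0.092, 0.109]
tool_rot: [-0.002, -0.049, 0.999, 0.0]
contact_force: [-0.7, -0.2, 0.5]
gripper_width: -0.001
grasp_force: 0.0
```

Run:
```python
from h import *
c=shot('scene','s5.png')
cv2.imwrite('pics/s5c.png',cv2.resize(c['img'][170:350,150:330],None,fx=3,fy=3,interpolation=2)[:,:,::-1])
o=get_obs();print(o['eef_pos'],o['contact_force'],rel([.658,-.0925,.084],185.7))
```

```text
[ 0.65352506 -0.09231718  0.1101262 ] [-0.6287787  -0.06064715  0.95267965] (array([-4.5, -0.6, 26.1]), array([ 0.02, -0.21, -0.07]))
```

View pics/s5c.png

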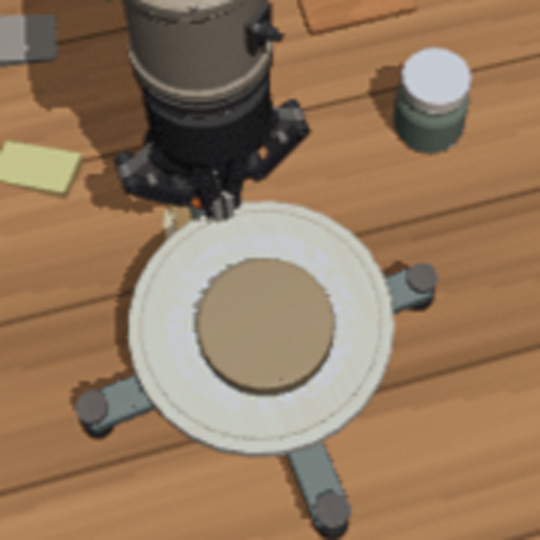

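The fingers are just above the rim on the foot's side, at crop (222,208). I move in 5 mm and descend onto it.

Call:
arm_command --commands '[-0.005,0,0.008,0,0,0,0,-0.005,0,0.016,0,0,0,0,-0.005,0,0.021,0,0,0,0,-0.005,0,0.024,0,0,0,0,-0.005,0,0.026,0,0,0,0]'

```text
t: 8.2
eef_pos: [0.6605, -0.0914, 0.0852]
tool_rot: [-0.0, -0.049, 0.999, 0.0]
contact_force: [0.5, -0.5, 0.0]
gripper_width: -0.002
grasp_force: 0.0
```

Call:
arm_command --commands '[0,0,0.001,0,0,0,0,0,0,0.002,0,0,0,0,0,0,0.002,0,0,0,0]'

```text
t: 8.5
eef_pos: [0.6608, -0.0914, 0.084]
tool_rot: [0.0, -0.049, 0.999, 0.0]
contact_force: [-1.2, -0.3, 2.1]
gripper_width: 0.0
grasp_force: 1.2
```

Call:
arm_command --commands '[0,0,0.001,0,0,0,0,0,0,0.002,0,0,0,0,0,0,0.002,0,0,0,0,0,0,0.002,0,0,0,0]'

```text
t: 8.9
eef_pos: [0.6609, -0.0915, 0.0838]
tool_rot: [0.0, -0.049, 0.999, 0.0]
contact_force: [-5.9, 1.5, 15.0]
gripper_width: 0.001
grasp_force: 7.7
```

Call:
arm_command --commands '[0,0,0.001,0,0,0,0,0,0,0.001,0,0,0,0,0,0,0.001,0,0,0,0]'

```text
t: 9.2
eef_pos: [0.6609, -0.0915, 0.0837]
tool_rot: [0.0, -0.049, 0.999, 0.0]
contact_force: [-9.4, 1.3, 21.2]
gripper_width: 0.001
grasp_force: 10.9
```

The rim holds 21 N with no sinking, so the wheel is steady. I draw straight up, then back.

Call:
arm_command --commands '[0,0,-0.006,0,0,0,0,0,0,-0.02,0,0,0,0,0,0,-0.05,0,0,0,0,0.03,0,-0.09,0,0,0,0,0.07,0,-0.12,0,0,0,0,0.11,0,-0.13,0,0,0,0,0.15,0,-0.13,0,0,0,0,0.15,0,-0.13,0,0,0,0]'

```text
t: 10.0
eef_pos: [0.5064, -0.1076, 0.2111]
tool_rot: [-0.001, -0.048, 0.999, 0.0]
contact_force: [0.3, -0.4, 1.0]
gripper_width: 0.0
grasp_force: 0.0
```

Run:
```python
from h import *
c=shot('scene','s6.png');S=dict(np.load('scene.npz'))
a=np.hstack([x['img'][150:340,60:320] for x in (S,c)])
cv2.imwrite('pics/s6c.png',cv2.resize(a,None,fx=1.5,fy=1.5,interpolation=2)[:,:,::-1])
for x in(S,c):
    m=cv2.inRange(cv2.cvtColor(x['img'],cv2.COLOR_RGB2HSV),(0,0,150),(180,70,255));k=np.zeros_like(m);cv2.circle(k,(238,278),50,255,-1)
    q=max(cv2.findContours(m&k,0,1)[0],key=cv2.contourArea);e=cv2.fitEllipse(cv2.convexHull(q));print(px2w(c,*e[0],.084).round(4))
o=get_obs();print(o['eef_pos'],o['contact_force'],abs(o['joint_vel']).max())
```

```text
[ 0.7294 -0.0846  0.084 ]
[ 0.7298 -0.0846  0.084 ]
[ 0.50945608 -0.10686811  0.21139213] [0.36893767 0.58932719 0.1397903 ] 0.07681111056152273
```

View pics/s6c.png

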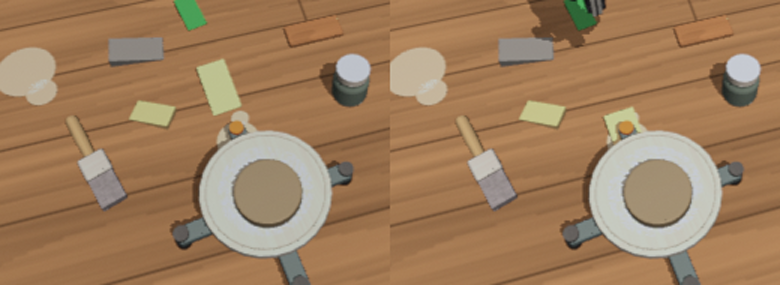

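The wedge is in place under the foot (right half, 622,125). The wheel head has moved less than 1 mm, the bystanders are unmoved, and the arm is clear.

```bash
python3 -c "
from station import hand_in;print(hand_in())"
```

```text
the job is handed in; nothing more can be done
None
```

I pushed the wedge snug under the orange foot with about 8 N, pressed the rim above it with about 21 N without it sinking, drew back clear, and handed the job in; no verdict came back.

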